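Quick spin in the bench microcentrifuge

TASK

Give the tubes in the bench centrifuge a quick spin, working with closed fingertips only: press the mains rocker at the left end of its sloping panel to on (upper half pressed in), then push the open lid down from outside until it is fully shut, then press the long bar-shaped pulse key at the right end of the panel all the way in, keep it down for at least three seconds, let it come up again and move clear. Do not press the two round keys, do not touch the inside of the lid, do not force the lid further back, and leave everything else on the bench where it stands.

Things in the scene. Friction and masses are not known exactly. Their poses are not given: they have to be found in the camera images.
- centrifuge: White microcentrifuge, 250 mm deep (x), 210 mm wide (y), 130 mm high to its deck, fixed. Origin: centre of its underside; x from front (control panel, operator side) to back (lid hinge), y to the operator's left, z up. Panel: front 75 mm of the top, sloping 20 degrees down to the front; its middle is at x -92, z 116 mm. Left to right: rocker, display, two round keys, pulse key.
- rocker (a joint): Mains rocker: 0 = off (upper half, the one towards the lid, stands proud; lower half in), 0.42 rad = on (upper half pressed in). Black paddle 30 mm long up the slope, 22 mm wide, pivoting about its middle on a left-right axis; stays where it is left. About 3 N on the end of the upper half turns it.
- rocker_center (a point): Middle of the rocker paddle, 5 mm off the panel surface; fixed to the centrifuge (axes parallel to the centrifuge's, not tilted).
- rocker_upper_end (a point): Top of the outer end of the rocker's upper half, 14.5 mm up the slope from the pivot; about 9 mm off the panel when off and 3 mm when on. Moves with the rocker; its z axis leaves the panel (tilted 20 degrees towards the operator) when the joint is 0.
- lid (a joint): Lid angle: 0 = fully shut (flat), growing as it opens; it starts at 1.05 to 1.3 rad with its front edge up, hinge at the back, stop at 1.5. The hinge is stiff: the lid stays at any angle and has to be pushed all the way; some 2 to 4 N near the front edge move it.
- lid_hinge (a point): Middle of the hinge axis, which runs along the centrifuge's y at its back (105 mm behind the origin, 135 mm high); axes as the centrifuge's.
- lid_edge (a point): Middle of the lid's front edge on its outside face. Its axes are the lid's: x from front edge to hinge, y left, z out of the outside face; it lies 165 mm in front of the hinge axis and 22 mm above it. The lid is a flat plate 177 x 208 mm, 26 mm thick; its inside is a grey liner with a black seal and steel latch tongue; shut, the outside face is level, 157 mm above the bench.
- pulse_key (a joint): Pulse key: 0 = up, 0.005 m = fully in, into the panel; springs back when let go. Needs about 1.2 N to start and 4 N to go fully in.
- pulse_key_top (a point): Centre of the top of the pulse key, a dark bar 46 mm long up the slope and 20 mm wide at the right end of the panel, standing 8 mm off the panel (3 mm when fully in). z axis out of the panel (tilted 20 degrees towards the operator), x up the slope, y left.
- start_key (a joint): Upper small round key (start, for timed runs): 0 = up, 0.005 m = in. Not to be pressed.
- start_key_top (a point): Centre of the top of the start key, 19 mm across, 8 mm off the panel, 44 mm left of the pulse key and 17 mm up the slope from its centre.
- stop_key (a joint): Lower small round key (stop): 0 = up, 0.005 m = in. Not to be pressed.
- stop_key_top (a point): Centre of the top of the stop key, 19 mm across, 8 mm off the panel, 34 mm down the slope from the start key.
- tube_rack: Loose pale plastic rack of microtubes, 110 x 68 x 48 mm, left of the centrifuge; origin at the centre of its underside.
- oil_bottle: Loose small amber dropper bottle with black cap, 30 mm across, 66 mm high, in front of the centrifuge; origin under its centre.
- marker_pen: Loose marker pen, 135 mm long, 12 mm thick, lying in front of the centrifuge; origin under its middle, x along it.
- petri_dish: Loose petri dish with lid, 91 mm across, 16 mm high, right of the centrifuge; origin under its centre.
- beaker: Loose empty glass beaker, 68 mm across, 90 mm high, right of the centrifuge; origin under its centre.
- slide_box: Loose brown slide box, 100 x 82 x 34 mm, farther right; origin under its centre.
- reagent_bottle: Loose white bottle with blue cap, 68 mm across, 159 mm high, farther left; origin under its centre.

How it is judged:
By the outcome, as a careful person would: the job done as asked, in the order asked, and still so for the second after the job is handed in, with the robot touching nothing.
It also fails if it takes over 61 s, if anything falls off the work surface, if the arm or the gripper's body presses on something with over 40 N, if the wrist force passes 120 N, or if a joint passes its speed limit or range.

ROBOT

A 6-joint arm with a two-finger parallel gripper is mounted at the origin on the work surface. World frame = base frame: x ahead of the robot, y to its left, z up, the work surface at z = 0. Lengths are in mm, angles in rad, forces in N, time in s.
With the tool pointing down it reaches from about 375 to 975 mm from the base axis. Payload 3.8 kg.
Tool frame: the origin (TCP) lies on the centre line of the jaws, within the pads' length; the fingertips stand 8 mm ahead of it and the grasp point (between the pads) lies 11 mm behind it; z points along the fingers, y is the line along which they close (so a half turn about z gives the same grasp; the last joint's range is limited). The gripper opens to 85 mm and grips with 20 to 120 N. Pads are 22 mm wide; open, the fingers measure 114 mm over their backs; the gripper's body (76 mm by 85 mm) begins 54 mm behind the grasp point. The pads swing forward as they close: fully open they stand 13 mm farther back than shut.
Start: joints at [1.1, 0.264, 1.604, -0, 1.274, -0.037], TCP at [283.714, 612.474, 239.28] pointing down, gripper open.
Joint ranges: [-2.63, 2.63], [-0.94, 2.18], [0.31, 2.57], [-1.31, 4.45], [0, 2.66], [-2.55, 2.55]. Speed limits (rad/s): [2.57, 2.57, 3.14, 3.14, 3.14, 3.14].

INTERFACE

Orientations are given as a unit quaternion [x, y, z, w].
In Python, from bench import observe, camera, get_calibration, sign_off gives the robot as it stands.
- The arm moves only by the tool move_arm, never from a script. Its argument "motion" is a list that holds one entry, the list of rows, each a list of 4 numbers: the shift along the tool's x, y, z as a fraction of full scale, then the turn about the tool's z as a fraction of full scale. A call has 1 to 8 rows; each row shifts and turns the commanded pose from where the row before left it, along the tool's axes as they then stand; what a row does not reach is not made up. Full scale, the value 1, is 0.05 m for a shift and 0.08 rad for a turn. A row lasts 1/10 s, in which the tool goes at most 50 mm and 8.59 degrees, less where a joint would pass 70% of its speed; a pose out of reach is approached as far as the arm can. A call with a number of a shift or a turn outside -1 to 1 is refused whole. A call with a gripper value outside its range is refused whole. "fingers" is the closure, from -1 (fully open) to 1 (shut), set as the call begins (left out, the last holds). The fingers move at their own pace and stop on an object; the grip force is fixed at half the most. Time passes only in rows, so rows that do not move let the fingers close. It gives the time, the measured TCP pose, the force, the opening and the grip force at its end, in the units of the state.
- observe(): the state, without advancing time (a new reading comes with each control period).
- camera(name): name is "side" or "top" or "wrist"; returns the picture (420x560x3 uint8, red, green, blue); there is no depth.
- get_calibration(name): a dict with "mtx" (3x3 intrinsics, pixels), "T" (4x4, takes a point from camera to world coordinates). Camera axes: x right, y down, z forward; pixel columns grow to the right and rows downward; lengths in mm; the calibration is good to about 2 mm. The wrist camera is an equidistant fisheye: a pixel r from the principal point sees the ray r / f radians off the axis. A picture is of the moment at which its call begins: read the wrist's pose just before it. get_calibration takes no time and is no camera call; for the wrist camera it gives the pose at the moment of the call.
- sign_off(): hands the job in; it is judged then, once.
The state is a dict: "clock": time; "qpos": joint angles; "qvel": joint speeds; "joint_efforts": joint torques, N m; "position": TCP position; "eef_rot": TCP orientation; "wrist_force": force on the tool from outside, world axes, zero at the start; "ft_torque": the same for the moment, N m; "finger_gap": opening from 0.0 (shut) to 1.0 (fully open); "grasp_force": force on a finger pad.
Only numpy, scipy, OpenCV 4.12 (cv2) and the standard library are available. Lean on these libraries where they do the work, as an engineer would, in place of code of your own. Each camera call takes 0.05 s, during which the arm holds its last target. There are 200 camera calls.

## Working session

There is one attempt and no reset: what is moved stays moved. The work goes in short steps, Python scripts to look and compute and a tool call to move; the robot and the scene stay as the last step left them, time stands still between calls to the robot, and variables do not carry over. Pictures are saved under pics/ and viewed, at most 10 in all, crops included, and the job is handed in when it is done.

Besides the shell and the picture viewer there is one more tool, called after "Call:" as name(argument=value, ...), one argument or row to a line, values as JSON. move_arm: Moves the arm, as the interface text tells. Its arguments: {"type":"object","properties":{"motion":{"type":"array"},"fingers":{"type":"number"}},"required":["motion"]}

```bash
ls; mkdir -p pics; python3 - <<'E'
from bench import *
import cv2
for n in("side","top"):
    im=camera(n); cv2.imwrite(f"pics/{n}0.png",im[:,:,::-1]); c=get_calibration(n); print(n,c["mtx"].round(1).tolist(),c["T"].round(3).tolist())
s=observe(); print(s["clock"],s["position"],s["eef_rot"])
E
```

```text
pics
side [[397.0, 0.0, 277.3], [0.0, 397.0, 205.1], [0.0, 0.0, 1.0]] [[0.683, -0.477, 0.553, 57.614], [-0.73, -0.466, 0.5, -406.111], [0.019, -0.745, -0.667, 707.859], [0.0, 0.0, 0.0, 1.0]]
top [[416.1, 0.0, 281.9], [0.0, 416.1, 211.5], [0.0, 0.0, 1.0]] [[-0.018, -0.996, 0.092, 455.506], [-1.0, 0.019, 0.008, 47.81], [-0.01, -0.092, -0.996, 1158.789], [0.0, 0.0, 0.0, 1.0]]
0.1 [283.41955168 611.89629684 238.05719748] [ 2.15218359e-01  9.76565401e-01 -1.00175216e-03 -2.69186627e-04]
```

View pics/side0.png

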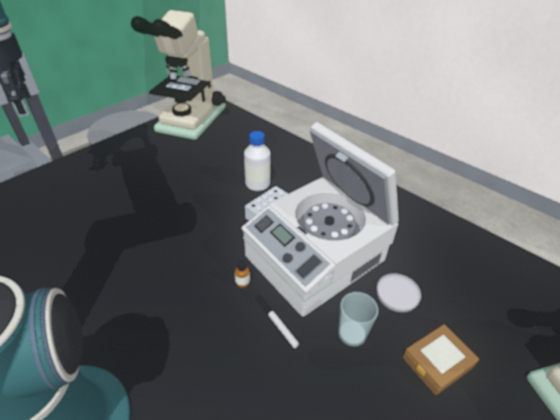

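View pics/top0.png

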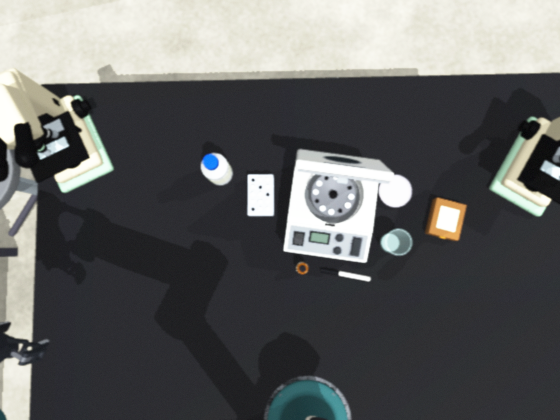

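The side view shows the rocker near (264,224), the pulse key near (309,266) and the lid's top edge from (313,130) to (393,170). In the top view the rocker is near (298,238) and the pulse key near (357,245). I'll enlarge both views.

```bash
python3 - <<'E'
import cv2,numpy as np
a=cv2.imread("pics/side0.png")[120:310,235:405]; b=cv2.imread("pics/top0.png")[140:280,275:405]
a=cv2.resize(a,None,fx=3,fy=3,interpolation=2);b=cv2.resize(b,None,fx=2.2,fy=2.2,interpolation=2)
print(a.shape,b.shape)
o=np.zeros((570,800,3),np.uint8); o[:570,:510]=a; o[:308,512:798]=b
cv2.imwrite("pics/z.png",o)
E
```

```text
(570, 510, 3) (308, 286, 3)
```

View pics/z.png

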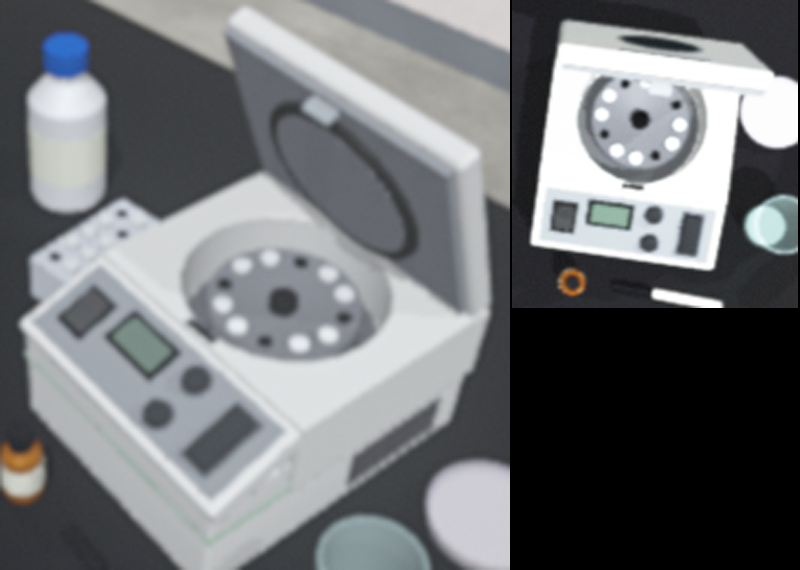

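The crops show, in full-image pixels (side / top):

| Item | Side | Top |
|---|---|---|
| Rocker | (264,224) | (299,239) |
| Pulse key | (309,266) | (356,246) |
| Start key | (300,247) | (339,238) |
| Stop key | (287,258) | (337,250) |

The lid's front edge face is the bright strip in both views.

```bash
cat > h.py <<'E'
import cv2,numpy as np
from bench import *
def proj(n):
    c=get_calibration(n); return c["mtx"]@np.linalg.inv(c["T"])[:3]
def tri(a,b):
    P=[proj("side"),proj("top")]
    X=cv2.triangulatePoints(P[0],P[1],np.float64(a).reshape(2,1),np.float64(b).reshape(2,1))[:,0]; X=X[:3]/X[3]
    e=[np.linalg.norm((p@np.r_[X,1])[:2]/(p@np.r_[X,1])[2]-q) for p,q in zip(P,(a,b))]
    return X,max(e)
def blob(im,p,r,th):
    g=cv2.cvtColor(im,cv2.COLOR_BGR2GRAY); x,y=int(p[0]-r),int(p[1]-r)
    w=cv2.resize(g[y:y+2*r,x:x+2*r],None,fx=8,fy=8,interpolation=2)
    _,l,st,ce=cv2.connectedComponentsWithStats((w<th).astype(np.uint8))
    k=l[int(8*(p[1]-y)),int(8*(p[0]-x))]
    return np.array([x,y])+(ce[k]+.5)/8-.5, st[k][4]/64 if k else -1
E
python3 - <<'E'
from h import *
S=cv2.imread("pics/side0.png");T=cv2.imread("pics/top0.png")
pts=dict(rocker=((264,223.7),(299.1,238.6)),pulse=((309,266.3),(356.4,246.4)),start=((300.3,246.7),(339.5,237.7)),stop=((287.3,258),(337.3,250.5)))
R={}
for k,(a,b) in pts.items():
    (a,A),(b,B)=blob(S,a,16,110),blob(T,b,14,130)
    X,e=tri(a,b); R[k]=X; print(k,a.round(1),A,b.round(1),B,X.round(1),round(e,2))
d=R["start"]-R["stop"]; print("start-stop",d.round(1),np.linalg.norm(d)); d=R["rocker"]-R["pulse"];print("r-p",d.round(1),np.linalg.norm(d),np.arctan2(-d[0],d[1]))
px=lambda s,t:((235+s[0]/3,120+s[1]/3),(275+(t[0]-512)/2.2,140+t[1]/2.2))
for n,s,t in [("lidL",(245,8),(562,43)),("lidR",(478,153),(772,72)),("panFL",(24,322),(531,243)),("panFR",(210,510),(714,268)),
  ("panBL",(103,262),(545,188)),("panBR",(298,436),(724,212))]:
    X,e=tri(*px(s,t)); print(n,X.round(1),round(e,2))
# objects on bench, tops (rays onto planes)
def ray(p,z):
    c=get_calibration("top"); d=c["T"][:3,:3]@np.linalg.inv(c["mtx"])@np.r_[p,1]; o=c["T"][:3,3]; return o+d*(z-o[2])/d[2]
for n,p,z in (("oil",(302,268),66),("pen",(346,274),6),("beaker",(397,242),90),("petri",(396,190),16),("rack",(260,195),48),("reag",(211,161),159)): print(n,ray(p,z).round())
E
```

```text
rocker [263.4 223.8] 164.484375 [298.1 238. ] 143.1875 [484.   17.  117.3] 0.21
pulse [308.1 266.1] 259.640625 [355.3 246.2] 163.046875 [ 460.9 -125.   117.9] 0.16
start [299.8 246.4] 65.28125 [338.9 237.3] 44.953125 [483.6 -84.1 124.1] 0.14
stop [287.  257.7] 67.484375 [336.7 250.1] 46.140625 [452.1 -79.1 112.5] 0.18
start-stop [31.5 -5.  11.6] 33.94100049382171
r-p [ 23.  142.   -0.6] 143.86870071757005 -0.1606820340935264
lidL [644.2  19.8 293. ] 0.56
lidR [ 612.3 -180.5  292.2] 0.51
panFL [454.9  52.6 102.6] 0.65
panFR [ 420.9 -153.2  108.8] 0.76
panBL [516.6  35.  131.5] 1.03
panBR [ 485.5 -164.4  131.6] 0.92
oil [407.   7.  66.]
pen [ 386. -116.    6.]
beaker [ 470. -237.   90.]
petri [ 614. -260.   16.]
rack [604. 115.  48.]
reag [675. 227. 159.]
```

The checks pass: start to stop is 33.9 mm (34 given), the slope is 20°, the panel yaw is -0.16 rad and the lid is at about 1.21 rad. Next I close the fingers and align the tool with the centrifuge.

Call:
move_arm(
  motion=[
    [[0,0,0,-0.86],[0,0,0,-0.86],[0,0,0,-0.86],[0,0,0,-0.85],[-0.18,-0.35,0,0],[-0.36,-0.7,0,0],[-0.36,-0.7,0,0],[-0.36,-0.7,0,0]],
  ],
  fingers=1,
)

```text
clock: 0.9
position: [326.4, 480.0, 238.5]
eef_rot: [0.079, 0.997, -0.001, -0.0]
wrist_force: [0.0, -0.2, -0.1]
finger_gap: 0.002
grasp_force: 0.0
```

Call:
move_arm(
  motion=[
    [[-0.36,-0.7,0,0],[-0.36,-0.7,0,0],[-0.36,-0.7,0,0],[-0.36,-0.7,0,0],[-0.36,-0.7,0,0],[-0.36,-0.7,0,0],[-0.36,-0.7,0,0],[-0.36,-0.7,0,0]],
  ],
)

```text
clock: 1.7
position: [424.1, 180.6, 239.0]
eef_rot: [0.08, 0.997, -0.0, -0.0]
wrist_force: [0.2, 0.2, -0.2]
finger_gap: -0.004
grasp_force: 0.0
```

```bash
cat >> h.py <<'E'
from scipy.spatial.transform import Rotation as Ro
def need(*t):
    s=observe(); d=Ro.from_quat(s["eef_rot"]).inv().apply(np.array(t)-s["position"])
    print(s["clock"],np.round(s["position"],1),"need mm",d.round(1),"units",(d/50).round(3),"F",np.round(s["wrist_force"],1))
E
python3 -c "
from h import *
camera('top'); camera('top');need(482.5,17.2,175)"
```

```text
1.8 [424.9 178.4 238.9] need mm [ -83.2 -149.5   64.2] units [-1.663 -2.99   1.285] F [-0.5 -0.   0.3]
```

Call:
move_arm(
  motion=[
    [[-0.25,-0.45,0,0],[-0.29,-0.52,0.2,0],[-0.29,-0.52,0.27,0],[-0.29,-0.52,0.27,0],[-0.29,-0.52,0.27,0],[-0.25,-0.46,0.27,0],[0,0,0,0],[0,0,0,0]],
  ],
)

```text
clock: 2.6
position: [481.9, 21.8, 174.6]
eef_rot: [0.08, 0.997, 0.0, -0.001]
wrist_force: [0.7, -0.2, -0.1]
finger_gap: -0.002
grasp_force: 0.0
```

```bash
python3 - <<'E'
from h import *
im=camera("wrist"); cv2.imwrite("pics/w1.png",im[:,:,::-1])
need(482.5,17.2,140); c=get_calibration("wrist"); print(c["mtx"].round(1).tolist(),c["T"].round(3).tolist())
def pw(p):
    q=np.linalg.inv(c["T"])@np.r_[p,1]; r=np.hypot(*q[:2]); th=np.arctan2(r,q[2]); return c["mtx"][:2,2]+c["mtx"][0,0]*th*q[:2]/r
for n,p in dict(tip=np.array(observe()["position"])-[0,0,8],rocker=(484,17,117.3),pulse=(461,-125,118),start=(483.6,-84,124),stop=(452,-79,112.5)).items(): print(n,pw(p).round(1))
E
```

```text
2.65 [482.2  22.3 175.2] need mm [-1.1 -5.  35.2] units [-0.022 -0.1    0.704] F [-0.7 -0.5  0.5]
[[325.2, 0.0, 276.0], [0.0, 325.2, 210.5], [0.0, 0.0, 1.0]] [[0.159, 0.943, 0.293, 406.671], [0.987, -0.152, -0.046, 35.619], [0.001, 0.297, -0.955, 311.211], [0.0, 0.0, 0.0, 1.0]]
tip [273.2 271.7]
rocker [266.1 238.7]
pulse [ 72.8 235.2]
start [123.  261.2]
stop [122.6 212.2]
```

View pics/w1.png

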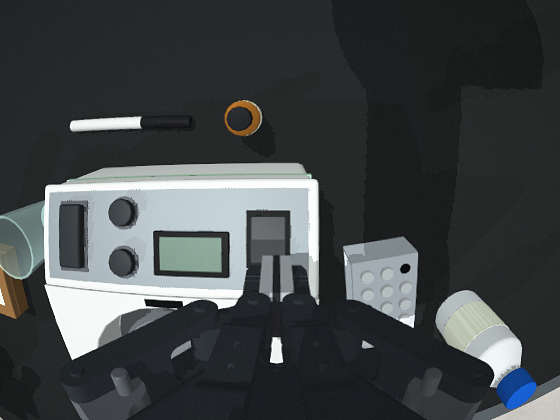

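The wrist view shows the rocker at about (268,238) and the pulse key at (72,237), both within 2-3 px of the predictions. The closed tips are at about (277,257). Going down onto the rocker.

Call:
move_arm(
  motion=[
    [[-0.02,-0.09,0.3,0],[0,0,0.3,0],[0,0,0.06,0],[0,0,0,0],[0,0,0.06,0],[0,0,0.06,0],[0,0,0,0]],
  ],
)

```text
clock: 3.35
position: [482.8, 17.0, 136.4]
eef_rot: [0.079, 0.997, 0.0, 0.0]
wrist_force: [-0.5, 0.3, 0.7]
finger_gap: -0.003
grasp_force: 0.0
```

Call:
move_arm(
  motion=[
    [[0,0,0.04,0],[0,0,0.04,0],[0,0,0,0]],
  ],
)

```text
clock: 3.65
position: [483.2, 16.8, 132.7]
eef_rot: [0.08, 0.997, 0.0, 0.001]
wrist_force: [0.5, -0.0, 1.9]
finger_gap: 0.002
grasp_force: 0.7
```

Call:
move_arm(
  motion=[
    [[0,0,0.04,0],[0,0,0,0]],
  ],
)

```text
clock: 3.85
position: [483.4, 16.8, 130.6]
eef_rot: [0.08, 0.997, 0.0, 0.001]
wrist_force: [2.1, -0.1, 3.2]
finger_gap: -0.0
grasp_force: 1.4
```

Call:
move_arm(
  motion=[
    [[0,0,0.04,0],[0,0,0,0]],
  ],
)

```text
clock: 4.05
position: [483.6, 16.7, 130.1]
eef_rot: [0.08, 0.997, -0.0, 0.001]
wrist_force: [-2.8, -0.7, 12.8]
finger_gap: 0.0
grasp_force: 6.4
```

Call:
move_arm(
  motion=[
    [[0,0,0.04,0],[0,0,0,0]],
  ],
)

```text
clock: 4.25
position: [483.7, 16.8, 129.9]
eef_rot: [0.08, 0.997, -0.0, 0.001]
wrist_force: [-7.2, -0.6, 23.9]
finger_gap: 0.006
grasp_force: 12.4
```

Call:
move_arm(
  motion=[
    [[0,0,-0.3,0],[0,0,-0.6,0],[0.4,-0.5,0,0],[0.5,-0.8,0,0],[0,0,0,0],[0,0,0,0]],
  ],
)

```text
clock: 4.85
position: [426.9, -40.6, 170.6]
eef_rot: [0.081, 0.997, 0.0, -0.001]
wrist_force: [-0.1, -0.1, -0.4]
finger_gap: -0.003
grasp_force: 0.0
```

```bash
python3 - <<'E'
from h import *
a=camera("wrist")[:,:,::-1]; b=camera("side")[:,:,::-1]
c=get_calibration("wrist")
q=np.linalg.inv(c["T"])@np.r_[484,17,117.3,1]; r=np.hypot(*q[:2]); p=(c["mtx"][:2,2]+c["mtx"][0,0]*np.arctan2(r,q[2])*q[:2]/r).astype(int); print(p)
o=np.hstack([cv2.resize(a[p[1]-50:p[1]+50,p[0]-50:p[0]+50],(400,400),interpolation=2),cv2.resize(b[185:265,225:305],(400,400),interpolation=2)])
cv2.imwrite("pics/r2.png",o); need(484,17,150)
E
```

```text
[366 297]
4.95 [428.1 -39.9 171. ] need mm [-46.2  65.   21. ] units [-0.924  1.3    0.42 ] F [ 0.  -0.4 -0.4]
```

View pics/r2.png

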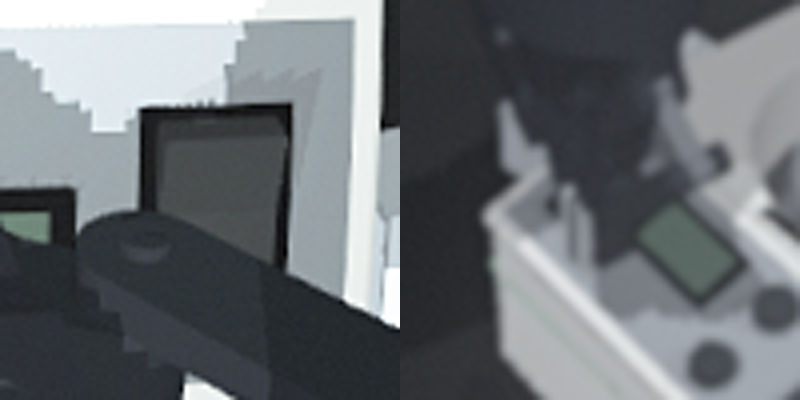

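The rocker's lower half now stands proud, with its end face visible, so it looks on. I'll confirm that from a clear view once the arm is up and away.

Call:
move_arm(
  motion=[
    [[0,0,-0.5,0],[0,0,-0.8,0],[0,0,-0.8,0],[0,0,-0.8,0],[0,0,-0.8,0],[0,0,-0.6,0],[0,0,0,0],[0,0,0,0]],
  ],
)

```text
clock: 5.75
position: [428.9, -39.5, 386.7]
eef_rot: [0.079, 0.997, 0.0, 0.001]
wrist_force: [0.2, -0.0, -1.3]
finger_gap: -0.002
grasp_force: 0.0
```

```bash
python3 - <<'E'
from h import *
a=camera("wrist")[:,:,::-1]; b=camera("side")[:,:,::-1]; b0=cv2.imread("pics/side0.png")
c=get_calibration("wrist")
q=np.linalg.inv(c["T"])@np.r_[484,17,117.3,1]; r=np.hypot(*q[:2]); p=(c["mtx"][:2,2]+c["mtx"][0,0]*np.arctan2(r,q[2])*q[:2]/r).astype(int); print(p)
f=lambda i,y,x,h:cv2.resize(i[y-h:y+h,x-h:x+h],(260,260),interpolation=2)
o=np.hstack([f(a,p[1],p[0],35),f(b,224,264,18),f(b0,224,264,18)])
cv2.imwrite("pics/r3.png",o); need(674,-91,380)
E
```

```text
[324 209]
5.85 [427.7 -39.6 384.5] need mm [-251.3  -11.9    3.8] units [-5.026 -0.238  0.076] F [-1.  -0.6 -0.1]
```

View pics/r3.png

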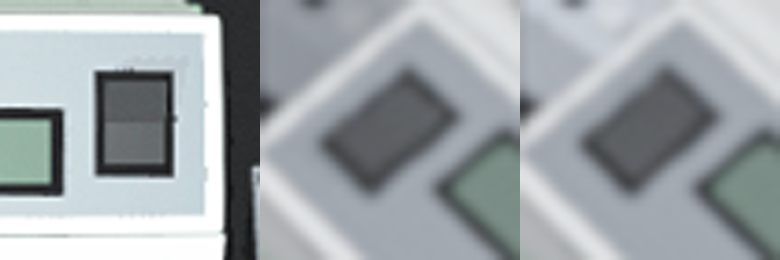

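The halves' shading differs subtly in the wrist crop and the side crops look alike, so I'll compare grey levels along the paddle before and after.

```bash
python3 - <<'E'
from h import *
w0=cv2.imread("pics/w1.png",0); print("w1 col",w0[205:275:2,258:280].mean(1).round().astype(int))
a=cv2.cvtColor(camera("wrist"),cv2.COLOR_RGB2GRAY); print("now",a[185:235:2,319:331].mean(1).round().astype(int))
b=cv2.cvtColor(camera("side"),cv2.COLOR_RGB2GRAY); s0=cv2.imread("pics/side0.png",0)
t=cv2.cvtColor(camera("top"),cv2.COLOR_RGB2GRAY); t0=cv2.imread("pics/top0.png",0)
P=proj("side"); Q=proj("top")
for s in np.arange(-20,21,2.5):
    c=np.array([484,17,117.3])+s*np.array([.987*.94,-.159*.94,.342])
    r=[round(s,1)]
    for M,im in((P,s0),(P,b),(Q,t0),(Q,t)):
        v=[]
        for l in(-4,0,4):
            h=M@np.r_[c+l*np.array([.159,.987,0]),1]; v.append(cv2.getRectSubPix(im.astype(np.float32),(1,1),tuple(h[:2]/h[2]))[0,0])
        r.append(round(float(np.mean(v))))
    print(*r)
E
```

```text
w1 col [202 203 189  39  47  43  99 102 104 104 105 105 106 106 107 107 109  96
  79  80  80  80  81  81  81  85  96  97  98  92  90  89  92  92  93]
now [210 207 208 206 201  96  53  91  90  90  91  90  94 108 108 107 107 107
  35  71 212 209 209 209 208]
-20.0 146 141 186 183
-17.5 102 100 119 128
-15.0 77 76 84 110
-12.5 88 85 92 115
-10.0 95 92 97 116
-7.5 95 94 98 115
-5.0 95 94 98 113
-2.5 95 94 95 111
0.0 94 95 89 111
2.5 94 96 87 114
5.0 94 96 87 116
7.5 94 96 88 118
10.0 93 96 86 117
12.5 92 92 75 106
15.0 86 83 73 88
17.5 109 107 119 123
20.0 148 148 187 190
```

The shading has flipped: in the wrist view lower/upper was 105/80 and is now 90/108, and the top view agrees. With the hard stop I felt, the rocker is on. Now I go over behind the lid.

Call:
move_arm(
  motion=[
    [[-0.4,-0.04,0,0],[-0.8,-0.04,0,0],[-0.8,-0.04,0,0],[-0.8,-0.04,0,0],[-0.8,-0.04,0,0],[-0.8,-0.04,0,0],[-0.6,0,0,0],[0,0,0,0]],
  ],
)

```text
clock: 6.8
position: [675.2, -92.3, 382.2]
eef_rot: [0.08, 0.997, 0.0, -0.002]
wrist_force: [-0.1, 0.1, -1.1]
finger_gap: 0.002
grasp_force: 0.0
```

```bash
python3 - <<'E'
from h import *
camera("side"); im=camera("side"); need(674,-91,288); cv2.imwrite("pics/l1.png",im[60:270,200:480,::-1].repeat(2,0).repeat(2,1))
E
```

```text
6.9 [672.7 -91.8 384. ] need mm [-1.6  1.  96. ] units [-0.032  0.019  1.921] F [-0.4  0.  -0.4]
```

View pics/l1.png

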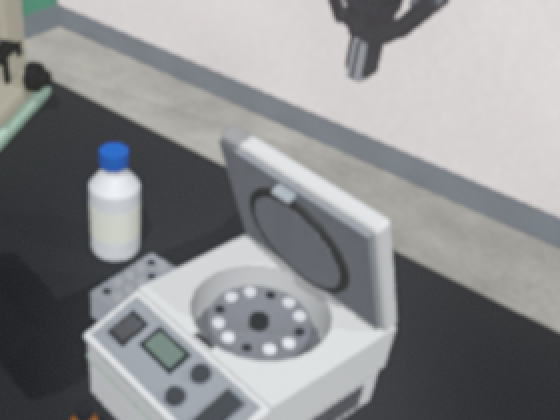

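The side view shows the tips (crop (358,75)) high above and behind the lid edge, and the lid untouched. I descend behind it.

Call:
move_arm(
  motion=[
    [[0,0,0.4,0],[0,0,0.6,0],[0,0,0.6,0],[0,0,0.3,0],[0,0,0,0],[0.2,0,0,0],[0.1,0,0,0],[0,0,0,0]],
  ],
)

```text
clock: 7.7
position: [658.1, -89.3, 293.9]
eef_rot: [0.08, 0.997, -0.0, 0.002]
wrist_force: [0.1, -0.4, 0.1]
finger_gap: -0.001
grasp_force: 0.0
```

Call:
move_arm(
  motion=[
    [[0.1,0,0,0],[0.1,0,0,0],[0.1,0,0,0],[0,0,0,0]],
  ],
)

```text
clock: 8.1
position: [642.7, -86.8, 291.5]
eef_rot: [0.08, 0.997, -0.0, 0.0]
wrist_force: [-0.3, 0.2, 0.1]
finger_gap: -0.002
grasp_force: 0.0
```

Call:
move_arm(
  motion=[
    [[0,0,0.12,0],[0.08,0,0.1,0],[0.1,0,0,0],[0,0,0,0]],
  ],
)

```text
clock: 8.5
position: [633.4, -85.4, 279.6]
eef_rot: [0.08, 0.997, 0.0, -0.001]
wrist_force: [-0.1, 1.1, 0.2]
finger_gap: 0.0
grasp_force: 0.0
```

Call:
move_arm(
  motion=[
    [[0.1,0,0,0],[0.1,0,0,0],[0,0,0,0]],
  ],
)

```text
clock: 8.8
position: [623.7, -83.8, 280.4]
eef_rot: [0.08, 0.997, 0.0, -0.0]
wrist_force: [0.3, 0.1, -0.4]
finger_gap: -0.002
grasp_force: 0.0
```

```bash
python3 - <<'E'
from h import *
a=camera("side")[:,:,::-1]; b=camera("top")[:,:,::-1]
cv2.imwrite("pics/l2.png",np.hstack([cv2.resize(a[90:250,260:420],(400,400),interpolation=2),cv2.resize(b[120:280,260:420],(400,400),interpolation=2)])); need(620,-84,280)
P=proj("side");Q=proj("top");t=np.r_[observe()["position"]-np.array([0,0,8]),1]
for M in(P,Q):print(((M@t)[:2]/(M@t)[2]).round(1))
E
```

```text
8.9 [624.  -83.8 280.3] need mm [ 3.9 -0.8  0.3] units [ 0.078 -0.016  0.006] F [ 0.4 -0.6  0.5]
[351.7 155.4]
[345.4 170.2]
```

View pics/l2.png

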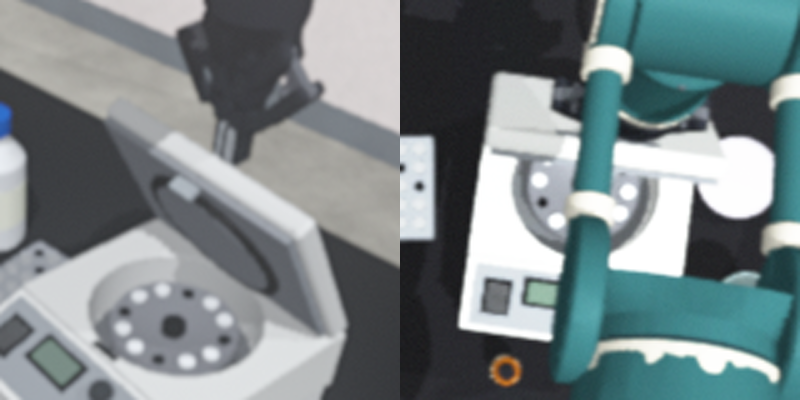

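The side view shows the tips on the outside face behind the edge. The lid's left top corner is now at about (307,130) and was (317,123), so the lid is already moving down. I follow the arc.

Call:
move_arm(
  motion=[
    [[0.18,0,0.08,0],[0.18,0,0.08,0],[0.17,0,0.1,0],[0.17,0,0.1,0],[0.15,0,0.12,0],[0.15,0,0.12,0],[0.14,0,0.14,0],[0.13,0,0.14,0]],
  ],
)

```text
clock: 9.7
position: [561.1, -73.8, 235.7]
eef_rot: [0.08, 0.997, 0.0, -0.0]
wrist_force: [1.2, -0.4, 0.3]
finger_gap: -0.001
grasp_force: 0.6
```

```bash
python3 - <<'E'
from h import *
camera("side"); need(664,-89,135)
E
```

```text
9.75 [559.4 -73.4 234.1] need mm [-106.1    1.2   98.7] units [-2.122  0.025  1.974] F [-0.8  0.1 -1.4]
```

Call:
move_arm(
  motion=[
    [[0.11,0,0.16,0],[0.11,0,0.16,0],[0.09,0,0.17,0],[0.09,0,0.17,0],[0.07,0,0.18,0],[0.06,0,0.18,0],[0.02,0,0.1,0],[0,0,0,0]],
  ],
)

```text
clock: 10.55
position: [533.7, -69.3, 178.9]
eef_rot: [0.08, 0.997, 0.0, -0.001]
wrist_force: [0.0, 0.1, -0.5]
finger_gap: 0.0
grasp_force: 0.0
```

Call:
move_arm(
  motion=[
    [[0,0,0.08,0],[0,0,0.06,0],[0,0,0,0]],
  ],
)

```text
clock: 10.85
position: [534.7, -69.5, 173.0]
eef_rot: [0.08, 0.997, 0.0, -0.0]
wrist_force: [-0.1, -0.2, -0.4]
finger_gap: 0.002
grasp_force: 0.0
```

Call:
move_arm(
  motion=[
    [[0,0,0.06,0],[0,0,0.06,0],[0,0,0,0]],
  ],
)

```text
clock: 11.15
position: [534.5, -69.5, 166.8]
eef_rot: [0.08, 0.997, 0.0, -0.0]
wrist_force: [-0.2, 0.2, 1.0]
finger_gap: -0.002
grasp_force: 0.0
```

Call:
move_arm(
  motion=[
    [[0,0,0.05,0],[0,0,0,0]],
  ],
)

```text
clock: 11.35
position: [534.9, -69.6, 165.0]
eef_rot: [0.08, 0.997, -0.0, 0.0]
wrist_force: [-0.8, 0.5, 2.6]
finger_gap: -0.0
grasp_force: 1.4
```

Call:
move_arm(
  motion=[
    [[0,0,0.05,0],[0,0,0,0]],
  ],
)

```text
clock: 11.55
position: [535.0, -69.6, 164.9]
eef_rot: [0.08, 0.997, -0.0, 0.0]
wrist_force: [-7.0, 0.8, 14.1]
finger_gap: -0.004
grasp_force: 7.2
```

There is a hard stop at TCP z 165, so the tip is at 157 mm, exactly the shut lid's height. I lift and move over the pulse key.

Call:
move_arm(
  motion=[
    [[0,0,-0.3,0],[0,0,-0.5,0],[0.35,-0.33,0,0],[0.35,-0.33,0,0],[0.35,-0.33,0,0],[0.35,-0.33,0,0],[0,0,0,0],[0,0,0,0]],
  ],
)

```text
clock: 12.35
position: [455.3, -123.7, 202.7]
eef_rot: [0.08, 0.997, 0.0, 0.001]
wrist_force: [0.1, 0.1, -0.5]
finger_gap: 0.001
grasp_force: 0.0
```

```bash
python3 - <<'E'
from h import *
a=camera("side")[:,:,::-1]; w=camera("wrist")[:,:,::-1]
cv2.imwrite("pics/p1.png",np.hstack([cv2.resize(a[120:320,230:410],(360,400),interpolation=2),cv2.resize(w[140:420,100:408],(440,400),interpolation=2)])); need(455,-124,136)
E
```

```text
12.45 [ 455.9 -123.4  202.6] need mm [ 0.9 -0.8 66.6] units [ 0.017 -0.016  1.332] F [-0.4  0.2  0.1]
```

View pics/p1.png

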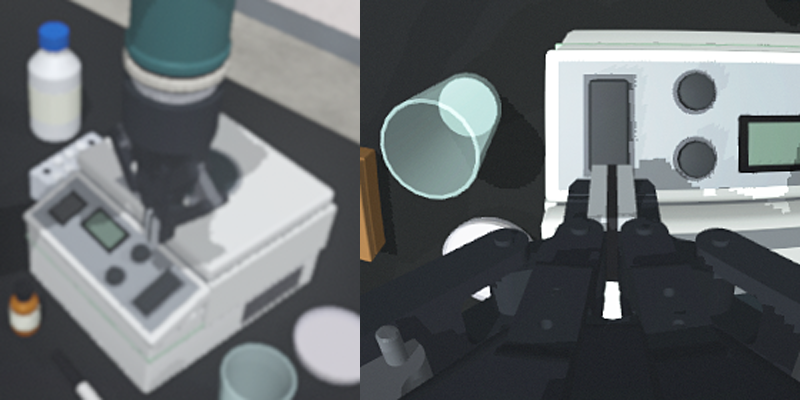

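The lid is flat shut. In the wrist crop the tips (612,190) line up with the pulse key (609,125), well away from the round keys. I descend.

Call:
move_arm(
  motion=[
    [[0.02,-0.02,0.4,0],[0,0,0.5,0],[0,0,0.3,0],[0,0,0.08,0],[0,0,0,0],[0,0,0,0]],
  ],
)

```text
clock: 13.05
position: [455.0, -124.4, 139.2]
eef_rot: [0.079, 0.997, -0.0, 0.001]
wrist_force: [0.0, 0.1, -0.4]
finger_gap: 0.001
grasp_force: 0.0
```

Call:
move_arm(
  motion=[
    [[0,0,0.05,0],[0,0,0.05,0],[0,0,0,0]],
  ],
)

```text
clock: 13.35
position: [453.9, -124.4, 133.4]
eef_rot: [0.08, 0.997, -0.0, 0.0]
wrist_force: [0.4, -1.0, 0.5]
finger_gap: 0.001
grasp_force: 0.0
```

Call:
move_arm(
  motion=[
    [[0,0,0.04,0],[0,0,0.04,0],[0,0,0,0]],
  ],
)

```text
clock: 13.65
position: [454.6, -124.6, 129.7]
eef_rot: [0.08, 0.997, -0.0, 0.001]
wrist_force: [0.6, 0.6, 3.2]
finger_gap: -0.003
grasp_force: 1.4
```

Call:
move_arm(
  motion=[
    [[0,0,0.04,0],[0,0,0,0]],
  ],
)

```text
clock: 13.85
position: [454.7, -124.7, 127.9]
eef_rot: [0.08, 0.997, -0.0, 0.001]
wrist_force: [1.8, 0.7, 4.2]
finger_gap: 0.001
grasp_force: 1.9
```

Call:
move_arm(
  motion=[
    [[0,0,0.04,0],[0,0,0,0]],
  ],
)

```text
clock: 14.05
position: [455.0, -124.7, 127.5]
eef_rot: [0.08, 0.997, -0.0, 0.001]
wrist_force: [-2.0, 0.5, 13.7]
finger_gap: 0.002
grasp_force: 7.2
```

Call:
move_arm(
  motion=[
    [[0,0,0.03,0],[0,0,0,0]],
  ],
)

```text
clock: 14.25
position: [455.1, -124.7, 127.2]
eef_rot: [0.08, 0.997, -0.0, 0.001]
wrist_force: [-7.1, 1.9, 22.9]
finger_gap: -0.0
grasp_force: 11.5
```

The spring force rose to about 4 N and then hit a hard stop, so the key is fully in. I hold it for 4 s.

Call:
move_arm(
  motion=[
    [[0,0,0,0],[0,0,0,0],[0,0,0,0],[0,0,0,0],[0,0,0,0],[0,0,0,0],[0,0,0,0],[0,0,0,0]],
  ],
)

```text
clock: 15.05
position: [455.1, -124.8, 127.2]
eef_rot: [0.08, 0.997, -0.0, 0.001]
wrist_force: [-6.5, 1.5, 22.0]
finger_gap: -0.001
grasp_force: 11.4
```

Call:
move_arm(
  motion=[
    [[0,0,0,0],[0,0,0,0],[0,0,0,0],[0,0,0,0],[0,0,0,0],[0,0,0,0],[0,0,0,0],[0,0,0,0]],
  ],
)

```text
clock: 15.85
position: [455.1, -124.7, 127.2]
eef_rot: [0.08, 0.997, -0.0, 0.001]
wrist_force: [-6.2, 2.9, 21.2]
finger_gap: -0.001
grasp_force: 11.4
```

Call:
move_arm(
  motion=[
    [[0,0,0,0],[0,0,0,0],[0,0,0,0],[0,0,0,0],[0,0,0,0],[0,0,0,0],[0,0,0,0],[0,0,0,0]],
  ],
)

```text
clock: 16.65
position: [455.1, -124.8, 127.2]
eef_rot: [0.08, 0.997, -0.0, 0.001]
wrist_force: [-5.9, 2.1, 21.8]
finger_gap: 0.006
grasp_force: 11.4
```

Call:
move_arm(
  motion=[
    [[0,0,0,0],[0,0,0,0],[0,0,0,0],[0,0,0,0],[0,0,0,0],[0,0,0,0],[0,0,0,0],[0,0,0,0]],
  ],
)

```text
clock: 17.45
position: [455.1, -124.8, 127.2]
eef_rot: [0.08, 0.997, -0.0, 0.001]
wrist_force: [-6.8, 2.6, 22.3]
finger_gap: 0.0
grasp_force: 11.4
```

Call:
move_arm(
  motion=[
    [[0,0,0,0],[0,0,0,0],[0,0,0,0],[0,0,0,0],[0,0,0,0],[0,0,0,0],[0,0,0,0],[0,0,0,0]],
  ],
)

```text
clock: 18.25
position: [455.1, -124.7, 127.2]
eef_rot: [0.08, 0.997, -0.0, 0.001]
wrist_force: [-6.2, 2.6, 22.8]
finger_gap: 0.003
grasp_force: 11.4
```

Call:
move_arm(
  motion=[
    [[0,0,-0.2,0],[0,0,-0.5,0],[0,0,-0.8,0],[0,0,-0.8,0],[0,0,-0.5,0],[0.6,0,0,0],[0,0,0,0],[0,0,0,0]],
  ],
)

```text
clock: 19.05
position: [423.5, -119.4, 263.0]
eef_rot: [0.08, 0.997, 0.0, -0.001]
wrist_force: [-0.6, -1.2, 0.0]
finger_gap: 0.001
grasp_force: 0.0
```

```bash
python3 - <<'E'
from h import *
a=camera("side")[:,:,::-1]; w=camera("wrist")[:,:,::-1]
cv2.imwrite("pics/end.png",np.hstack([cv2.resize(a[100:380,200:480],(380,400),interpolation=2),cv2.resize(w,(420,400))])); need(425,-120,260)
E
```

```text
19.15 [ 424.1 -119.5  262.8] need mm [-1.  -0.3  2.8] units [-0.019 -0.006  0.057] F [-0.  -0.3  0.2]
```

View pics/end.png

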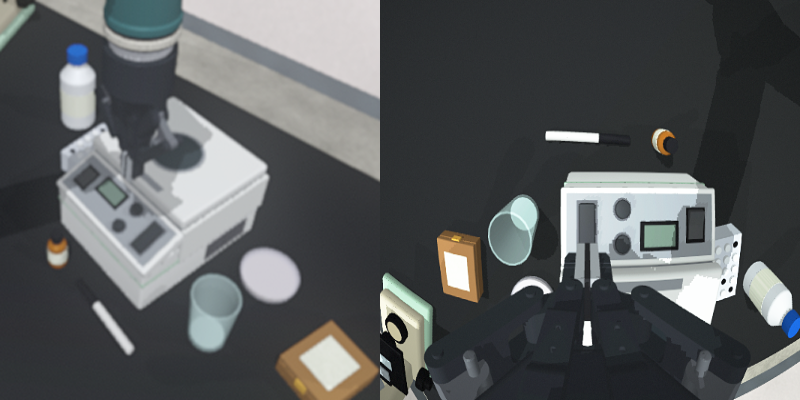

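The lid is shut, the pulse key is up, every object is where it was, and the gripper is well clear. I hand in the job.

```bash
python3 -c "
from bench import *
print(sign_off())"
```

```text
the job is handed in; nothing more can be done
None
```

The job is handed in at about 19 s: I switched the rocker on, pushed the lid shut from outside, held the pulse key fully in for over 4 s and released it, and moved the arm clear, with nothing else on the bench visibly moved.

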